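Open the guard and unlock the filter holder with the pin spanner

ROBOT

A 6-joint arm with a two-finger parallel gripper is mounted at the origin on a cart in front of the work surface, level with it; the furniture and walls round the work are solid. World frame = base frame: x ahead of the robot, y to its left, z up, the work surface at z = 0. Lengths are in m, angles in rad, forces in N, time in s.
With the tool pointing down it reaches from about 0.325 to 0.775 m from the base axis. Payload 5.5 kg.
Tool frame: the origin (TCP) lies at the very end of the fingers, on their centre line; the grasp point (between the pads) lies 19 mm behind it (bot.grip_depth is the distance from the TCP to the grasp point, in m); z points along the fingers, x is the direction in which the jaws open and shut, and the axes are right-handed (so a half turn about z gives the same grasp; the last joint's range is limited). The gripper opens to 85 mm and grips with 20 to 120 N. Pads are 22 mm wide; open, the fingers measure 114 mm over their backs; the gripper's body (76 mm by 85 mm) begins 54 mm behind the grasp point. The pads swing forward as they close: fully open they stand 13 mm farther back than shut.
Start: joints at [1.044, 0.091, 1.231, -0, 1.82, -0.057], TCP at [0.272, 0.535, 0.231] pointing down, gripper open.
Joint ranges: [-2.87, 2.87], [-0.86, 2.18], [0.17, 2.46], [-1.51, 4.65], [0.06, 2.69], [-2.65, 2.65]. Speed limits (rad/s): [2.57, 2.57, 3.01, 3.14, 3.14, 3.14].

INTERFACE

Orientations are given as [roll, pitch, yaw] about the fixed x, y, z axes, in that order (R = Rz(yaw) Ry(pitch) Rx(roll)).
In Python, from plant import bot, read_camera gives the robot as it stands. Calls block until the motion is done:
- bot.move_to(position, orientation): joint-space move of the TCP to a pose.
- bot.move_l(position, rotation=None, velocity=0.15, force_limit=None): straight line of the TCP; rotation=None keeps the orientation; velocity is the mean speed in m/s. With force_limit (N) it stops when the force on the tool has changed by that much, and returns True; else False.
- bot.goto_joints(angles): joint-space move.
- bot.move_gripper(opening, f_grip=None): opening from 0.0 (shut) to 1.0 (fully open); f_grip is the grip in N (None keeps the last); returns when the fingers have stopped.
- bot.pause(seconds).
- bot.inverse_kinematics(position, orientation): joint angles nearest the present ones, or None.
- read_camera(name): name is "side" or "top"; returns a dict with "img" (384x512x3 uint8, red, green, blue), "mtx" (3x3 intrinsics, pixels), "extrinsics" (4x4, takes a point from world to camera coordinates). Camera axes: x right, y down, z forward; pixel columns grow to the right and rows downward; lengths in m; the calibration is good to about 2 mm. A picture is of the moment at which its call begins. There is no depth.
A pose or a line that the arm cannot do raises bot.PlanningError and nothing moves.
- bot.job_done(): hands the job in, once; it reports no verdict.
Readings, each from a call of its own:
- bot.get_clock(): time.
- bot.get_joints(): joint angles.
- bot.get_joint_vel(): joint speeds.
- bot.get_tau(): joint torques, N m.
- bot.get_ee_pos(): TCP position.
- bot.get_ee_rot(): TCP orientation.
- bot.get_contact_force(): force on the tool from outside, world axes, zero at the start.
- bot.get_ft_torque(): the same for the moment, N m.
- bot.get_width(): opening from 0.0 (shut) to 1.0 (fully open).
Only numpy, scipy, OpenCV 4.12 (cv2) and the standard library are available. Lean on these libraries where they do the work, as an engineer would, in place of code of your own. Each camera call takes 0.05 s, during which the arm holds its last target.

TASK

Unlock the filter holder for a filter change: swing its clear hinged guard up and over until it stays open on its own, then take the red-handled pin spanner from its blue stand, fit both pins into the two holes of the collar and turn the collar counter-clockwise (seen from above) all the way to its stop at the green mark. Then lift the spanner out and stand it upright in the slot of its stand again, with its bar flat on the stand; leave the guard open. Turn the collar only with the spanner, not with the fingers, and do not disturb the tip box or the two small blue-capped bottles.

Things in the scene. Friction and masses are not known exactly. Their poses are not given: they have to be found in the camera images.
- station: filter holder, fixed to the bench: grey base plate 176 x 160 mm, 12 mm thick, with a round steel housing (110 mm wide, top 45 mm above the bench) in its middle. Origin: middle of the plate's underside, on the bench. x points from its front (handle side, towards the robot) to the guard hinge at its back, z up. On the housing's front side a red mark (locked) and a green mark (open).
- guard (a joint): clear box-shaped guard with yellow edges over the housing, hinged at the back of the base plate about the station's y axis. 0 = shut, grows as its front goes up and over; stop at 1.75 rad, where it stands upright behind the housing. Below its balance point, at about 1.0 rad, it falls shut; beyond it it falls back by itself against its stop and stays. Light (0.25 kg), hinge nearly free. Shut, it is 136 mm deep, 135 mm wide and its top is 96 mm above the bench.
- guard_bar (a point): middle of the guard's black handle bar: round, 10 mm thick, 100 mm long along the station's y, standing 42 mm off the guard's front face (37 mm free gap behind it), 75 mm above the bench when shut. Its axes turn with the guard (y along the bar). In the guard's frame it lies 178 mm in front of and 49 mm above the hinge axis, so it moves on a 185 mm arc.
- guard_hinge (a point): middle of the guard's hinge axis, 68 mm behind the station's middle and 26 mm above the bench. Its axes turn with the guard; y is the hinge axis.
- collar (a joint): lock collar on top of the housing, turning about the vertical. 0 = locked (its white pointer at the red mark), grows counter-clockwise seen from above; stop at 1.2 rad (pointer at the green mark). Starts between 0 and 0.15. It stays where it is left; friction about 0.15 N m.
- collar_face (a point): middle of the collar's upper face, 65 mm above the bench. x runs along its aluminium cross bar (84 x 28 mm) through the two holes, z up. The holes are 14 mm wide, 14 mm deep, at +28 and -28 mm along x. The dark rim round it, 96 mm wide, lies 2 mm lower. At collar joint 0 this x axis is turned 0.6 rad clockwise from the station's x axis.
- spanner_grip (a point): middle of the red handle of the loose pin spanner (0.22 kg): an upright grip 44 mm along x, 16 mm thick along y, 64 mm tall. x of the spanner runs along its two pins, z up. Half a turn about z makes no difference.
- spanner_foot (a point): middle of the underside of the spanner's steel bar (82 mm along x, 28 mm along y, 10 mm thick), 54 mm below the grip's middle. Two pins 9 mm thick with tapered tips stand 12 mm out below it, at +28 and -28 mm along x.
- stand_top (a point): middle of the upper face of the blue tool stand (fixed block 108 x 58 mm, 40 mm tall). x along its slot: 76 x 18 mm, 18 mm deep, in which both pins of the spanner hang loosely while its bar rests on the stand's top.
- tip_box_centre (a point): middle of a teal pipette tip box with clear lid, 90 x 118 x 78 mm, loose; not to be disturbed
- bottle_100_a_centre (a point): middle of a small glass bottle with blue cap, pale contents, 56 mm wide, 103 mm tall, loose; not to be disturbed
- bottle_100_b_centre (a point): middle of a small glass bottle with blue cap, brown contents, 56 mm wide, 103 mm tall, loose; not to be disturbed

How it is judged:
On the way, in this order (a step that is already met when the one before it is completed fails the run):
1. the guard stands open on its own, let go (value of joint guard above 1.5 rad and contact force between the fingers and guard below 0.3 N), for 0.2 s.
2. the pin spanner is lifted out of its stand (z of spanner_foot in the frame of stand_top above 0.02 m), for 0.1 s.
3. both pins are in the collar's holes (horizontal distance between spanner_foot and collar_face below 0.006 m and z of spanner_foot in the frame of collar_face below 0.007 m and angle between the x axis of spanner_foot and the x axis of collar_face, either way round below 0.2 rad), for 0.2 s.
4. the collar is turned to its stop with the spanner's pins in its holes (value of joint collar above 1.05 rad and horizontal distance between spanner_foot and collar_face below 0.008 m and z of spanner_foot in the frame of collar_face below 0.01 m), for 0.1 s.
At the end, for the whole second after the job is handed in: the guard stands open (over 1.5 rad), the collar is turned to its stop (over 1.0 rad), and the pin spanner stands upright and still in its stand's slot, its bar flat on the stand (within 4 mm) (value of joint guard above 1.5 rad and value of joint collar above 1 rad and horizontal distance between spanner_foot and stand_top below 0.012 m and z of spanner_foot in the frame of stand_top below 0.004 m and angle between spanner_foot's own z axis and vertical below 0.08 rad and linear speed of pin_spanner below 0.02 m/s); the robot touches nothing.
It fails at once if the fingers touch the collar (contact force between the fingers and collar above 3 N).
It fails at once if the tip box is disturbed (distance of tip_box_centre from where it was at the start of the episode above 0.03 m).
It fails at once if a bottle is disturbed (distance of any of bottle_100_a_centre, bottle_100_b_centre from where it was at the start of the episode above 0.03 m).
It also fails if it takes over 59 s, if anything falls off the work surface, if the arm or the gripper's body presses on something with over 40 N, if the wrist force passes 120 N, or if a joint passes its speed limit or range.

## Working session

There is one attempt and no reset: what is moved stays moved. The work goes in short steps, each a Python script; the robot and the scene stay as the last script left them, time stands still between calls to the robot, and variables do not carry over. Pictures are saved under pics/ and viewed, and the job is handed in when it is done.

```bash
ls; mkdir -p pics; python3 - <<'E'
from plant import bot, read_camera
import cv2
for n in ("side","top"):
    c=read_camera(n); cv2.imwrite(f"pics/{n}0.png",c["img"][:,:,::-1]); print(n,c["mtx"].tolist(),c["extrinsics"].round(4).tolist())
print(bot.get_clock(),bot.get_ee_pos(),bot.get_ee_rot(),bot.grip_depth)
E
```

```text
pics
side [[444.4867720893336, 0.0, 254.05690135272184], [0.0, 444.4867720893336, 187.6529410823813], [0.0, 0.0, 1.0]] [[0.9881, -0.1531, -0.0113, -0.5472], [-0.1056, -0.6247, -0.7737, 0.1302], [0.1114, 0.7657, -0.6335, 1.1916], [0.0, 0.0, 0.0, 1.0]]
top [[379.7057669243038, 0.0, 258.73791563516596], [0.0, 379.7057669243038, 192.54950181594626], [0.0, 0.0, 1.0]] [[-0.0298, -0.9996, 0.002, -0.0022], [-0.9949, 0.0295, -0.0969, 0.5692], [0.0968, -0.0049, -0.9953, 1.0275], [0.0, 0.0, 0.0, 1.0]]
0.1 [0.27148129 0.53476956 0.23022754] [-3.14149856e+00  1.82548308e-03  1.10103009e+00] 0.0187
```

View pics/side0.png

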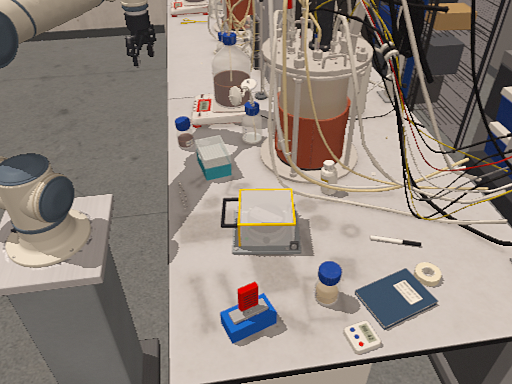

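View pics/top0.png

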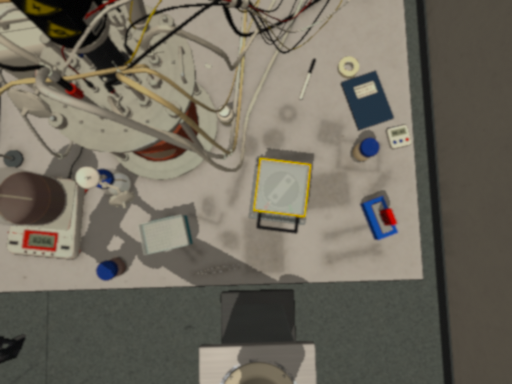

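The station is at about (265,222) in side and (283,188) in top. The stand and spanner are at (249,312) in side and (380,216) in top. I'll enlarge both.

```bash
python3 - <<'E'
import cv2,numpy as np
s=cv2.imread("pics/side0.png");t=cv2.imread("pics/top0.png")
f=lambda im,x,y,w,h,k:cv2.resize(im[y:y+h,x:x+w],None,fx=k,fy=k,interpolation=cv2.INTER_CUBIC)
cv2.imwrite("pics/c1.png",f(s,205,175,110,85,7))
cv2.imwrite("pics/c2.png",f(s,205,270,100,75,7))
a=f(t,235,145,90,95,6)
b=f(t,345,180,65,65,6)
cv2.imwrite("pics/c3.png",a);cv2.imwrite("pics/c4.png",b)
E
```

```text
(no output)
```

View pics/c1.png

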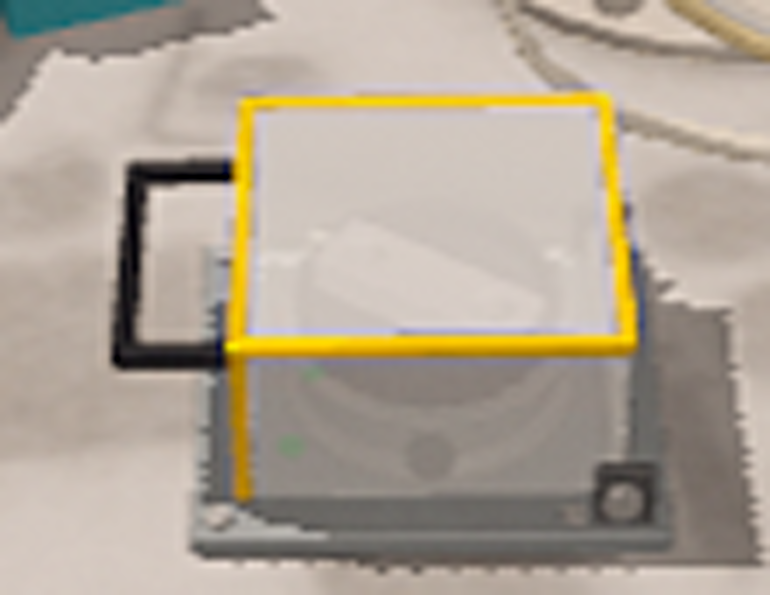

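View pics/c2.png

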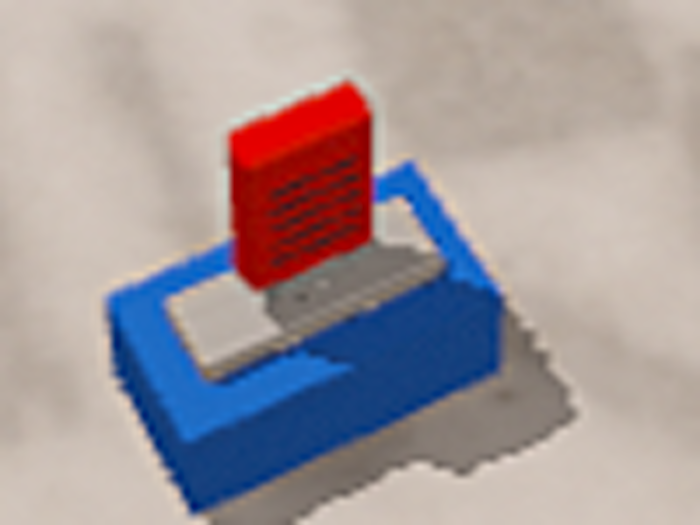

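View pics/c3.png

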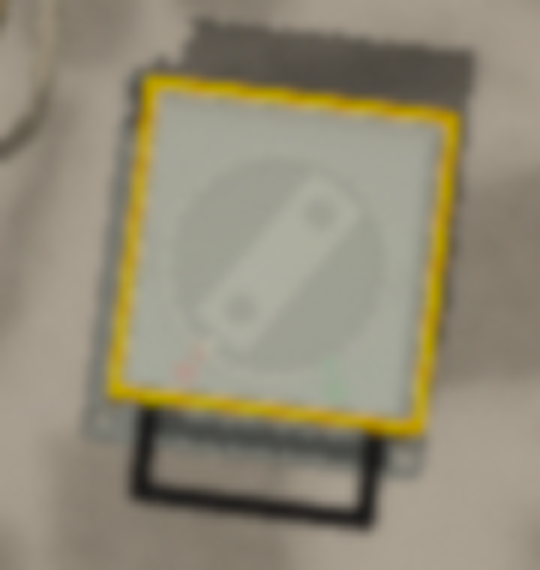

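View pics/c4.png

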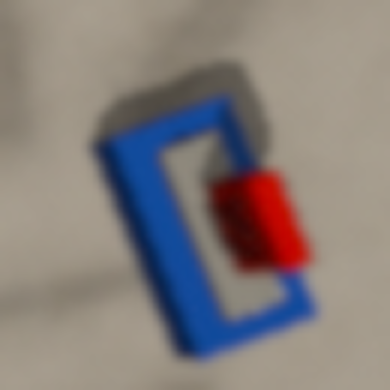

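```bash
cat > h.py <<'E'
import numpy as np,cv2
from scipy.optimize import least_squares
from plant import bot, read_camera
M={"side":(np.array([[444.4867720893336,0,254.05690135272184],[0,444.4867720893336,187.6529410823813],[0,0,1]]),None),}
def proj(c,P):
    P=np.atleast_2d(P); E=c["extrinsics"]; q=(P@E[:3,:3].T+E[:3,3])@c["mtx"].T
    return q[:,:2]/q[:,2:]
def place(p,L):
    c,s=np.cos(p[2]),np.sin(p[2]); L=np.atleast_2d(np.array(L,float))
    return np.c_[p[0]+c*L[:,0]-s*L[:,1],p[1]+s*L[:,0]+c*L[:,1],L[:,2]]
def fit(obs,p0,v=True):
    # obs: list (cam, [(local xyz),(u,v)])
    def r(p): return np.concatenate([(proj(c,place(p,[a for a,_ in o]))-np.array([b for _,b in o])).ravel() for c,o in obs])
    s=least_squares(r,p0,loss="soft_l1")
    if v: print(s.x.round(4)); print(r(s.x).reshape(-1,2).round(1).tolist())
    return s.x
def crop(x0,y0,k): return lambda X,Y:((X+.5)/k-.5+x0,(Y+.5)/k-.5+y0)
E
cat > a.py <<'E'
from h import *
S=read_camera("side");T=read_camera("top")
s1=crop(205,175,7);s2=crop(205,270,7);t1=crop(235,145,6);t2=crop(345,180,6)
g=.068;w=.0675
so=[((-g,w,.096),s1(241,96)),((g,w,.096),s1(609,94)),((g,-w,.096),s1(637,352)),((-g,-w,.096),s1(228,350)),
 ((-.11,.05,.075),s1(134,170)),((-.11,-.05,.075),s1(121,358)),((-.088,-.08,0),s1(190,552))]
to=[((-g,w,.096),t1(107,402)),((g,w,.096),t1(145,73)),((g,-w,.096),t1(463,111)),((-g,-w,.096),t1(425,436)),
 ((-.11,.05,.075),t1(138,490)),((-.11,-.05,.075),t1(368,518))]
for o in ([(S,so)],[(T,to)],[(S,so),(T,to)]): P=fit(o,[.55,0,0])
a=.054;b=.029
so=[((-a,b,.04),s2(107,298)),((-a,-b,.04),s2(190,441)),((a,-b,.04),s2(502,297)),((a,b,.04),s2(411,160)),((-a,-b,0),s2(194,516)),((a,-b,0),s2(500,374))]
to=[((a,-b,.04),t2(232,95)),((-a,-b,.04),t2(318,313)),((-a,b,.04),t2(205,358)),((a,b,.04),t2(120,133)),((a,b,0),t2(95,147)),((-a,b,0),t2(182,350))]
# initial guess only, orientation check
D=fit([(S,so)],[.5,-.3,.3]);fit([(T,to)],[.5,-.3,.3]);
D=fit([(S,so),(T,to)],D)
a=.022;b=.008;z=.126
so=[((-a,b,z),s2(230,133)),((a,b,z),s2(348,80)),((a,-b,z),s2(371,107)),((-a,-b,z),s2(248,165)),((-a,-b,z-.064),s2(262,291)),((a,-b,z-.064),s2(372,240))]
to=[((a,-b,z),t2(278,172)),((-a,-b,z),t2(313,262)),((-a,b,z),t2(278,270)),((a,b,z),t2(243,178))]
fit([(S,so)],[.5,-.3,.3]);fit([(T,to)],[.5,-.3,.3]);
Q=fit([(S,so),(T,to)],D)
E
python3 a.py
```

```text
[ 0.5725 -0.0801 -0.1592]
[[0.8, 0.5], [-0.7, 0.5], [-1.5, -1.1], [1.0, -0.5], [0.4, 0.3], [-0.0, -0.4], [-0.3, 1.2]]
[ 0.576  -0.0798 -0.1492]
[[0.7, -2.1], [0.6, 1.2], [-1.2, 0.9], [-0.4, -1.6], [0.3, 0.2], [-0.2, 0.1]]
[ 0.5737 -0.08   -0.1549]
[[1.1, 0.5], [-0.4, 0.4], [-0.9, -1.2], [1.6, -0.5], [0.8, 0.3], [0.5, -0.4], [0.3, 1.3], [0.6, -1.4], [0.9, 2.0], [-1.0, 2.0], [-0.5, -0.5], [0.2, 1.0], [-0.4, 1.1]]
[ 0.4871 -0.3496  0.3344]
[[-0.3, -0.2], [-0.5, 0.4], [0.4, -0.3], [0.3, -0.1], [-0.2, 0.4], [0.3, -0.4]]
[ 0.491  -0.3516  0.3244]
[[0.4, -0.6], [1.0, 0.1], [0.1, 0.1], [-0.5, 0.3], [-0.3, -1.0], [-0.6, 1.0]]
[ 0.4884 -0.3503  0.3263]
[[0.3, -0.2], [0.0, 0.5], [1.1, 0.1], [1.1, 0.2], [0.3, 0.5], [1.0, -0.0], [-0.0, 0.3], [0.6, 1.0], [-0.3, 1.0], [-1.0, 1.3], [-0.7, -0.1], [-0.9, 1.9]]
[ 0.4873 -0.3496  0.3906]
[[-1.5, -0.3], [0.3, -1.8], [1.1, -0.3], [-0.1, 0.7], [-1.2, 1.8], [1.1, -0.1]]
[ 0.4899 -0.3479  0.2889]
[[-0.0, -1.3], [0.2, 0.4], [0.0, 1.1], [-0.2, -0.3]]
[ 0.4885 -0.3487  0.3367]
[[-1.1, -1.2], [1.3, -1.9], [1.7, -0.3], [-0.1, -0.1], [-1.1, 1.1], [1.7, -0.1], [-0.1, -0.8], [0.9, 0.6], [0.8, 1.6], [-0.2, 0.5]]
```

```bash
cat >> h.py <<'E'
ST=np.array([.5745,-.080,-.154]); SD=np.array([.489,-.3505,.328]); SP=np.array([.489,-.349,.335])
def save(tag,side=None,top=None,k=5):
    for n,b in (("side",side),("top",top)):
        if b is None: continue
        im=read_camera(n)["img"][:,:,::-1]; x,y,w,h=b
        cv2.imwrite(f"pics/{tag}_{n}.png",cv2.resize(im[y:y+h,x:x+w],None,fx=k,fy=k,interpolation=cv2.INTER_CUBIC))
def down(y): return [np.pi,0,y]
E
python3 - <<'E'
from h import *
b=place(ST,[-.110,0,.075])[0]; print(b)
bot.move_gripper(.36,20)
bot.move_to([b[0],b[1],.20],down(ST[2])); print(bot.get_clock(),bot.get_ee_pos(),bot.get_joints().round(2))
bot.move_l([b[0],b[1],.125],velocity=.15)
print(bot.get_clock(),bot.get_ee_pos(),bot.get_contact_force())
save("p1",(205,130,120,110),(225,140,120,115),5)
E
```

```text
[ 0.4658018  -0.06312688  0.075     ]
3.0167 [ 0.46601365 -0.06246411  0.20009609] [-0.21 -0.26  1.62  0.    1.78 -0.05]
3.6667 [ 0.46613079 -0.06299877  0.12578918] [ 0.11773943 -0.72297512  0.18925679]
```

View pics/p1_side.png

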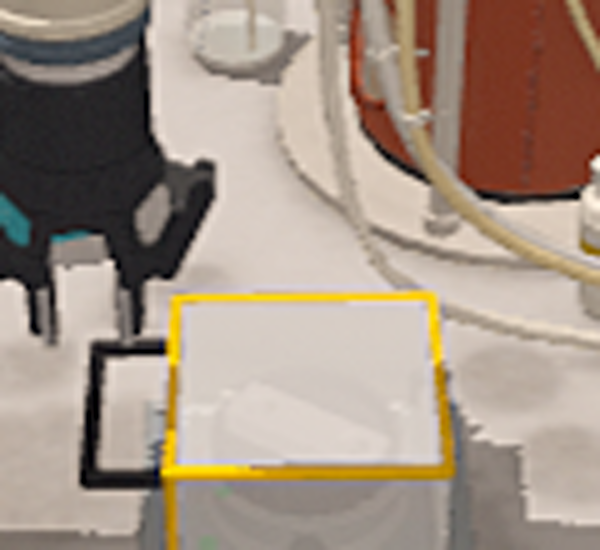

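View pics/p1_top.png

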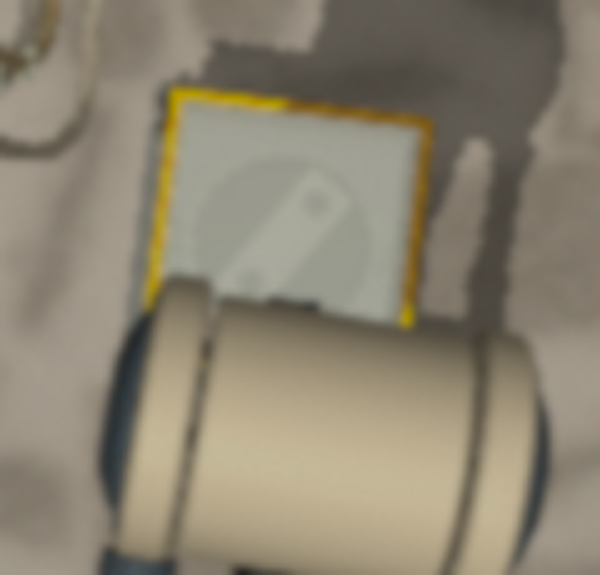

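```bash
python3 - <<'E'
from h import *
S=read_camera("side")
p=bot.get_ee_pos(); f=proj(S,[p,p+[.02,-.003,0],p-[.02,-.003,0]]); print((f-[205,130])*5)
E
```

```text
[[ 90.04166689 332.88928486]
 [130.3448335  332.41657758]
 [ 49.74346475 333.36193391]]
```

Side view: the fingertips sit at about (50,345) and (130,340) in the crop. That matches the projected TCP to within half a pixel, and they straddle the bar. I'll go down and grip.

```bash
python3 - <<'E'
from h import *
p=bot.get_ee_pos()
print(bot.move_l([.4658,-.0631,.060],velocity=.1,force_limit=8), bot.get_ee_pos(), bot.get_contact_force())
bot.move_gripper(0,20)
print(bot.get_clock(),bot.get_width(),bot.get_ee_pos(), bot.get_contact_force(), bot.get_ft_torque())
save("p2",(205,150,120,110),None,5)
E
```

```text
False [ 0.4661655  -0.06317784  0.06062362] [-0.83180877 -0.40776255 -0.12101132]
4.925 0.10732488563772864 [ 0.46545136 -0.06309118  0.06099006] [-4.66996886  0.07169296  4.90401388] [ 0.11789198  0.88642857 -0.00930545]
```

View pics/p2_side.png

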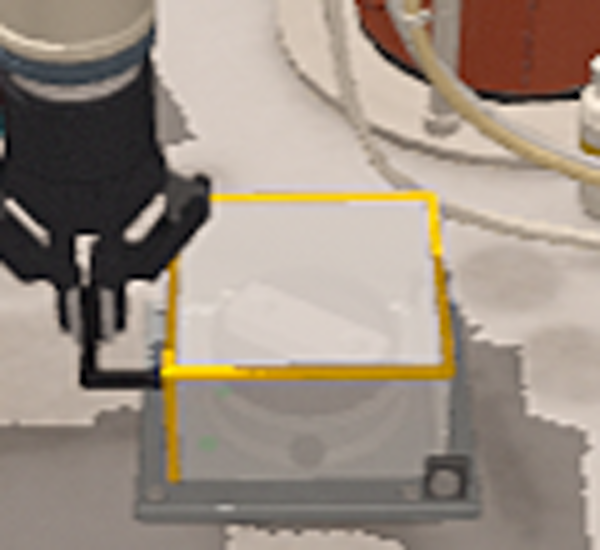

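The bar is gripped (9 mm opening, small side force). Next I'll swing it along the arc.

```bash
sed -i 's/ST=np.array(\[.5745/ST=np.array([.5737/' h.py; python3 - <<'E'
from h import *
h=place(ST,[.068,0,.026])[0]; u=np.array([np.cos(ST[2]),np.sin(ST[2]),0])
p0=bot.get_ee_pos(); off=np.array([0,0,p0[2]-.075-.0006])
R=.1846;a0=np.arctan2(.049,.178)
print(h-u*.178, p0)
for th in np.arange(.15,1.46,.13):
    b=h-u*R*np.cos(a0+th)+[0,0,R*np.sin(a0+th)]+off
    try: bot.move_l(b,velocity=.12)
    except bot.PlanningError as e: print(th,e);break
    print(round(th,2),bot.get_clock(),bot.get_contact_force().round(1),bot.get_ee_pos().round(4))
save("p3",(205,100,120,110),(225,110,120,115),5)
E
```

```text
[ 0.4650018  -0.06312688  0.026     ] [ 0.46548713 -0.06308367  0.06101211]
0.15 5.3583 [-3.4  0.9  0.3] [ 0.4742 -0.0645  0.0867]
0.28 5.7083 [-7.3  1.9  3.2] [ 0.4847 -0.0661  0.1079]
0.41 6.0583 [-10.1   1.6   6.6] [ 0.4981 -0.0682  0.1281]
0.54 6.4083 [-12.5   2.3  10.6] [ 0.5142 -0.0707  0.1467]
0.67 6.7583 [-8.4  2.2  9.9] [ 0.5331 -0.0736  0.1623]
0.8 7.1083 [-4.3  0.9  8.7] [ 0.5538 -0.0768  0.175 ]
0.93 7.4583 [-3.1  0.8  6.6] [ 0.5753 -0.0802  0.1848]
1.06 7.8083 [-2.   1.   4.1] [ 0.5978 -0.0837  0.1914]
1.19 8.1583 [-1.   1.3  3.4] [ 0.6208 -0.0872  0.1949]
1.32 8.5083 [-0.   1.8  1.6] [ 0.6439 -0.0908  0.1955]
1.45 8.8583 [0.8 0.7 1.2] [ 0.6675 -0.0945  0.1937]
```

View pics/p3_side.png

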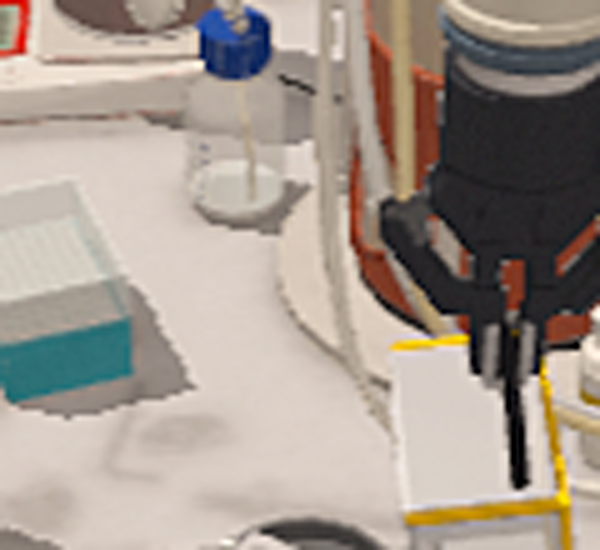

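The guard is past its balance point, and the view shows the bar still between the fingers. I'll carry it a bit further, let go and rise.

```bash
python3 - <<'E'
from h import *
p=bot.get_ee_pos(); u=np.array([np.cos(ST[2]),np.sin(ST[2]),0])
bot.move_l(p+u*.024-[0,0,.004],velocity=.12)
print(bot.get_contact_force().round(1))
bot.move_gripper(.45,20)
p=bot.get_ee_pos()
bot.move_l(p+[0,0,.06],velocity=.15)
# then go toward the stand, high
g=SP[2]-np.pi/2
print(bot.get_clock())
q=bot.get_ee_pos()
bot.move_l([.56,-.12,.27],velocity=.25)
bot.move_to([SP[0]-.02,SP[1]+.05,.25],down(g)); print(bot.get_clock(),bot.get_joints().round(2))
save("p4",(195,120,160,120),(225,110,120,115),5)
E
```

```text
[ 0.2  1.3 -1.7]
10.25
11.7583 [-0.63 -0.02  1.31  0.    1.85  0.61]
```

View pics/p4_side.png

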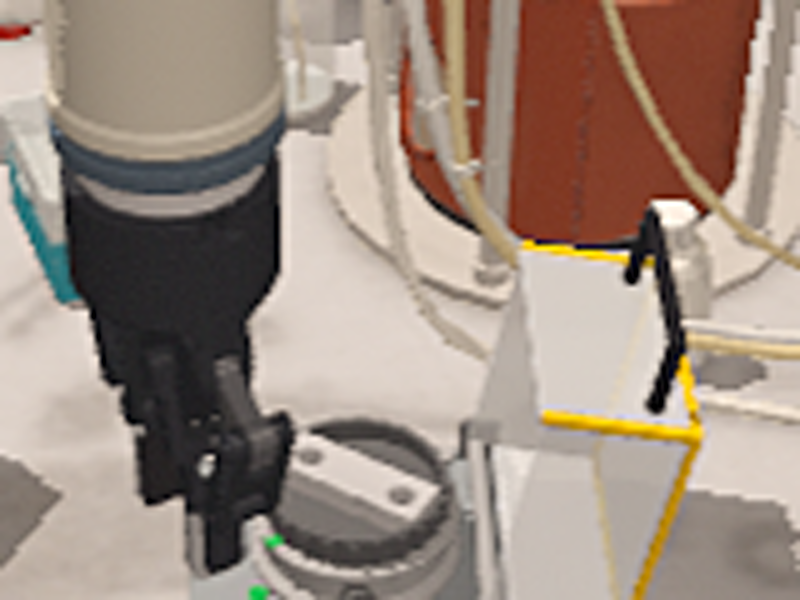

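View pics/p4_top.png

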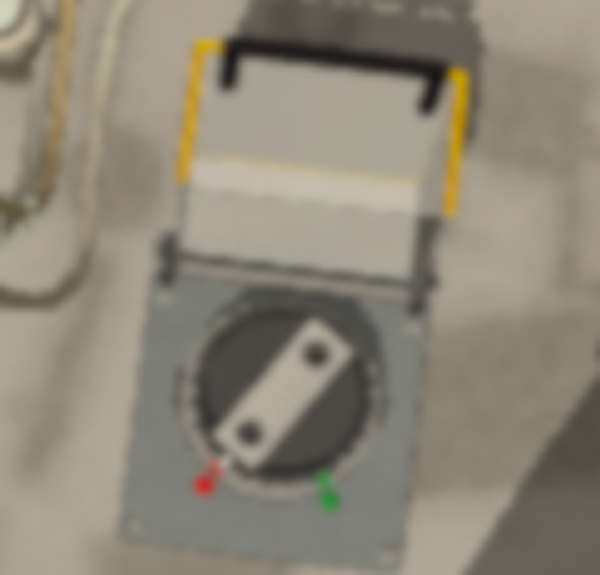

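The guard stands open. Holes are at side crop (312,455) and (402,495), and top crop (316,353) and (250,431). I'll fit the collar pose and then grasp the spanner.

```bash
cat > b.py <<'E'
from h import *
S=read_camera("side");T=read_camera("top")
s=crop(195,120,5);t=crop(225,110,5)
so=[((.028,0,.065),s(402,495)),((-.028,0,.065),s(312,455))]
to=[((.028,0,.065),t(316,353)),((-.028,0,.065),t(250,431))]
fit([(S,so)],[.57,-.08,-.7]);fit([(T,to)],[.57,-.08,-.7]);fit([(S,so),(T,to)],[.57,-.08,-.7])
print(ST[2]-.6)
E
python3 b.py; python3 - <<'E'
from h import *
g=SP[2]-np.pi/2
bot.move_gripper(.7,40)
bot.move_to([SP[0],SP[1],.18],down(g))
save("p5",(185,220,130,110),None,6)
print(bot.get_ee_pos(),bot.get_clock())
S=read_camera("side"); print((proj(S,bot.get_ee_pos())-[185,220])*6)
E
```

```text
[ 0.5731 -0.0807 -0.7507]
[[0.1, 0.1], [-0.1, -0.1]]
[ 0.5758 -0.0796 -0.7324]
[[0.1, -0.1], [-0.1, 0.1]]
[ 0.5745 -0.0799 -0.7382]
[[0.6, -0.3], [0.3, -0.2], [0.3, 0.4], [-0.0, 0.6]]
-0.754
[ 0.48905227 -0.34885136  0.18096691] 12.7917
[[376.53523742 286.0030445 ]]
```

View pics/p5_side.png

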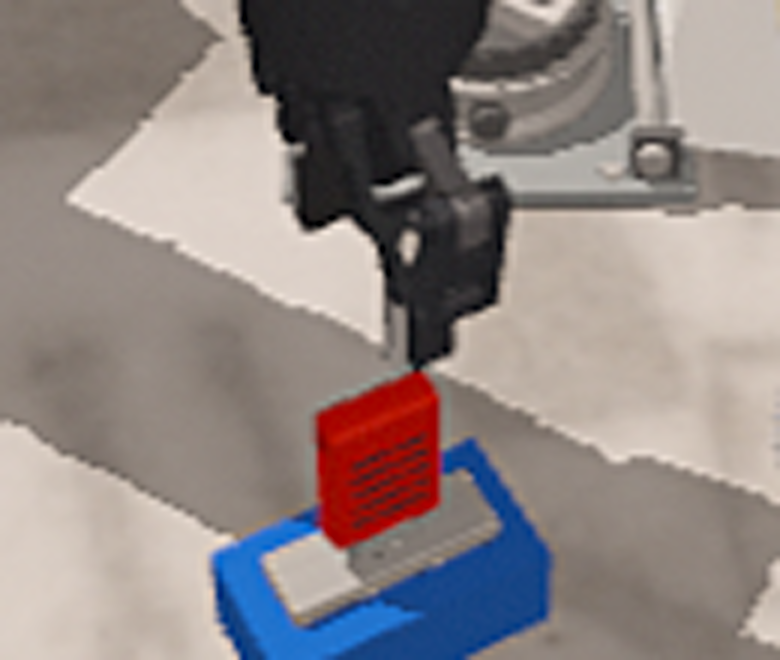

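```bash
python3 - <<'E'
from h import *
print(bot.move_l([SP[0],SP[1],.077],velocity=.12,force_limit=10), bot.get_ee_pos(), bot.get_contact_force())
bot.move_gripper(0,40); bot.pause(.2)
print(bot.get_clock(),bot.get_width()*85,bot.get_ee_pos(), bot.get_ee_rot(),bot.get_contact_force(), bot.get_ft_torque())
bot.move_gripper(0,70);bot.pause(.2)
print(bot.get_width()*85,bot.get_ee_pos(), bot.get_ee_rot(),bot.get_contact_force(), bot.get_ft_torque())
save("p6",(185,220,130,110),None,6)
E
```

```text
False [ 0.48947523 -0.34936727  0.07822951] [-0.36399031 -0.56141006 -0.03558065]
14.5083 15.246568078146435 [ 0.48928194 -0.34928824  0.07767304] [-3.14093121e+00 -1.10759575e-03 -1.23586681e+00] [ 0.96406673 -0.27454362  4.0746396 ] [-0.06870503 -0.03595128 -0.00335606]
15.134293700633044 [ 0.48929997 -0.34928466  0.07771452] [-3.14093379e+00 -1.15743162e-03 -1.23581173e+00] [-0.34423073 -0.62512456  6.26229121] [-8.14990685e-02 -4.20256683e-02 -9.00740135e-05]
```

View pics/p6_side.png

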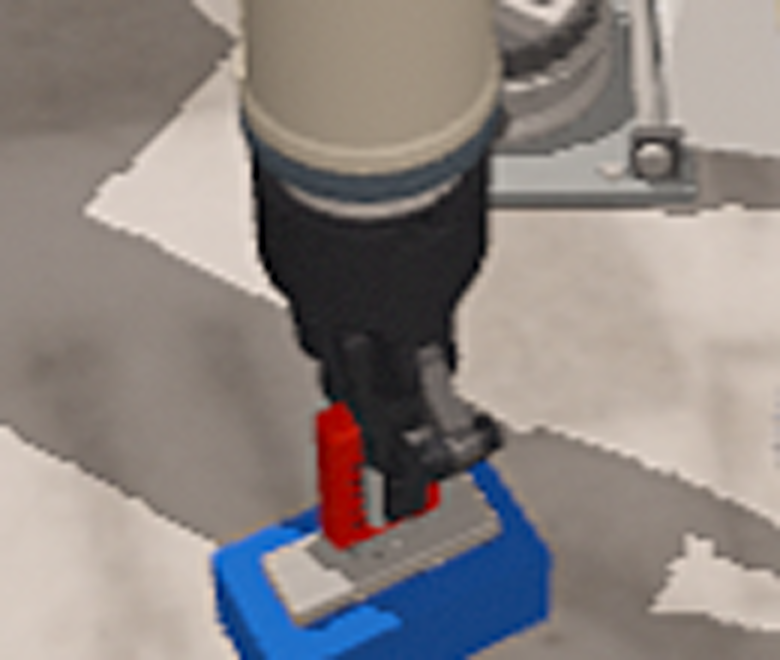

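Gripped (15 mm opening, level). I'll lift and view it to measure the spanner relative to the TCP.

```bash
python3 - <<'E'
from h import *
p=bot.get_ee_pos(); print(p)
bot.move_l([p[0],p[1],.150],velocity=.12)
bot.pause(.1)
print(bot.get_clock(),bot.get_width()*85,bot.get_ee_pos(), bot.get_ee_rot(),bot.get_contact_force(), bot.get_ft_torque())
save("p7",(185,190,130,110),(345,160,80,80),6)
E
```

```text
[ 0.48932346 -0.34929632  0.07774191]
15.8333 15.005479122853654 [ 0.4887677  -0.34885321  0.14817356] [ 3.14006030e+00  2.47943311e-03 -1.23580759e+00] [-0.70306835  0.01014029 -2.58030922] [ 0.00626005  0.04253993 -0.02071359]
```

View pics/p7_side.png

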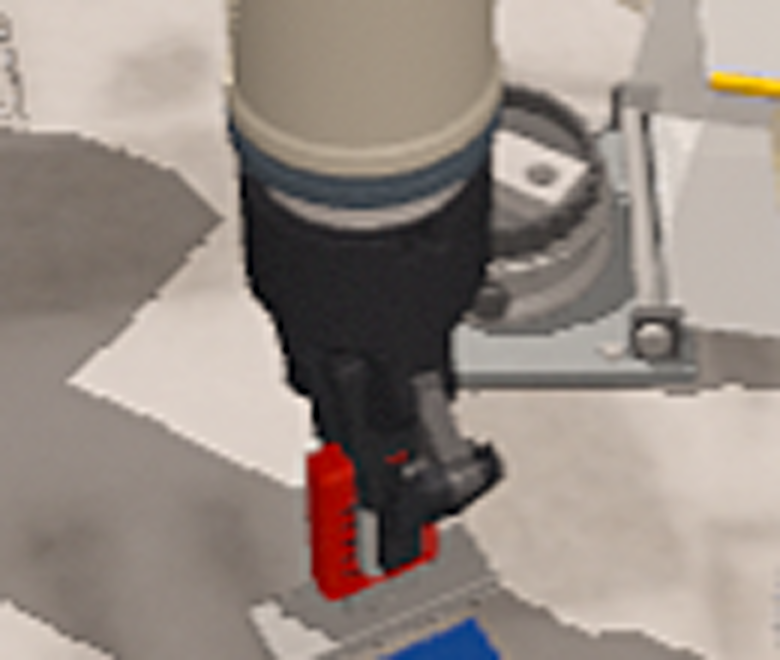

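View pics/p7_top.png

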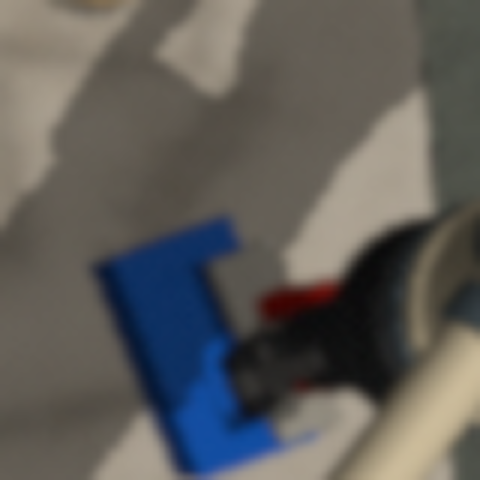

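```bash
cat >> h.py <<'E'
C=np.array([.5740,-.0800,-.738])
E
python3 - <<'E'
from h import *
bot.move_l([.488,-.348,.2],velocity=.2)
bot.move_to([C[0],C[1],.2],down(C[2]-np.pi/2))
bot.move_l([C[0],C[1],.14],velocity=.15); bot.pause(.15)
print(bot.get_clock(),bot.get_ee_pos(), bot.get_ee_rot(),bot.get_joints().round(2),bot.get_contact_force())
save("p8",(195,130,130,110),(245,150,80,80),6)
E
```

```text
18.4167 [ 0.5748056  -0.08028026  0.14196819] [-3.13892330e+00  1.57867659e-03 -2.30891001e+00] [-0.2   0.04  1.45 -0.    1.66  2.11] [-0.34116361  0.0197045  -0.95057878]
```

View pics/p8_side.png

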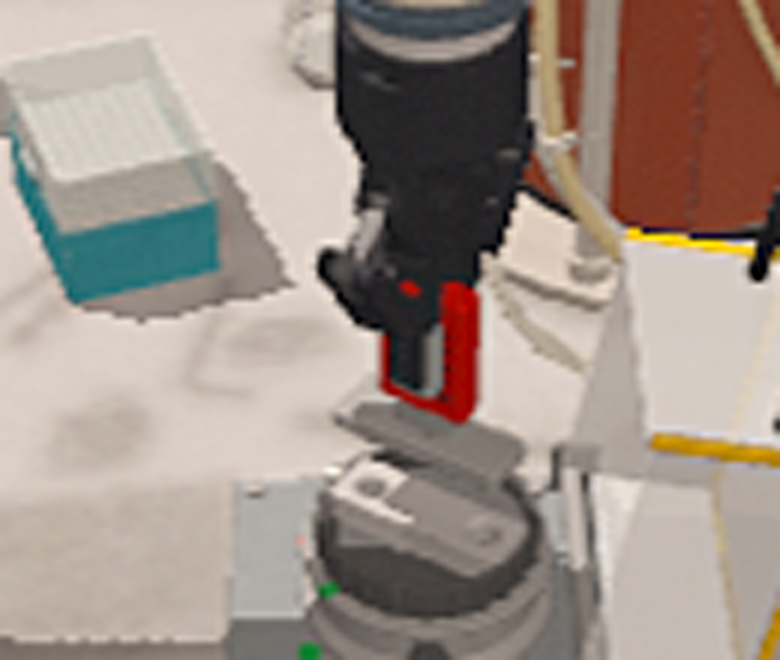

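View pics/p8_top.png

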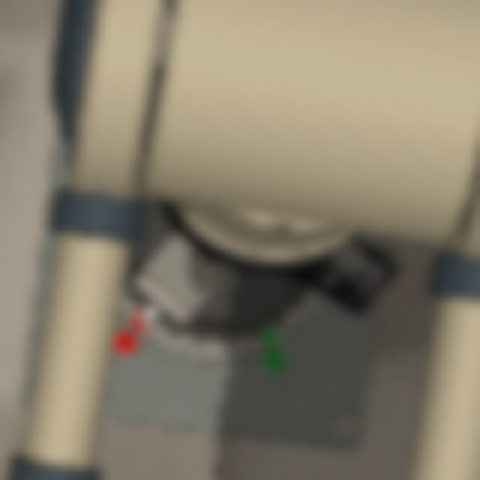

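```bash
python3 - <<'E'
from h import *
im=read_camera("side")["img"][:,:,::-1]
x,y,w,h=245,190,45,40
cv2.imwrite("pics/p9.png",cv2.resize(im[y:y+h,x:x+w],None,fx=14,fy=14,interpolation=cv2.INTER_CUBIC))
E
```

```text
(no output)
```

View pics/p9.png

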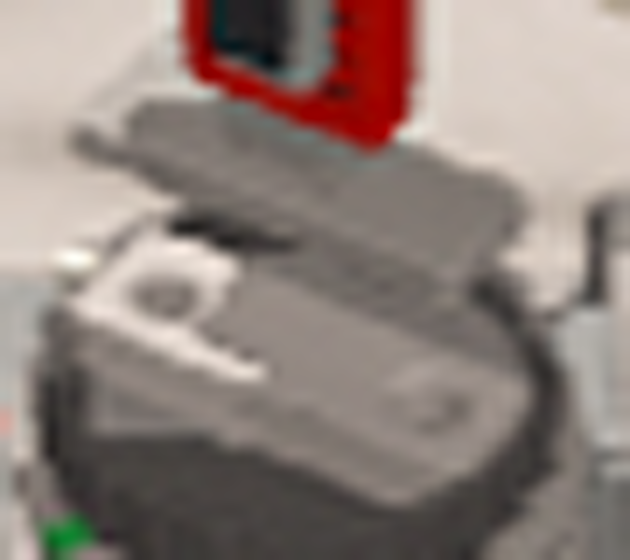

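```bash
cat > c.py <<'E'
from h import *
S=read_camera("side"); s=crop(245,190,14)
p=bot.get_ee_pos(); print(p,bot.get_ee_rot()[2]+np.pi/2)
zt=p[2]-.0377+.010; a=.041;b=.014
Q=fit([(S,[((-a,-b,zt),s(70,130)),((-a,b,zt),s(163,52)),((a,b,zt),s(528,192)),((a,-b,zt),s(455,280))])],[.574,-.08,-.738])
a=.042;z=.065
K=fit([(S,[((-a,-b,z),s(75,305)),((-a,b,z),s(165,232)),((a,b,z),s(533,395)),((-.028,0,z),s(163,295)),((.028,0,z),s(430,405))])],[.574,-.08,-.738])
pr=[(proj(S,place(q,l))-[245,190])*14 for q,l in ((np.r_[p[:2],-.738],[(-.041,-b,zt),(-.041,b,zt),(.041,b,zt),(.041,-b,zt)]),)]
print(pr)
print("diff spanner-collar",Q-K,"spanner-tcp",Q[:2]-p[:2])
E
python3 c.py
```

```text
[ 0.57435272 -0.08004475  0.1409034 ] -0.7379223855890702
[ 0.5728 -0.0827 -0.7236]
[[-0.2, -0.3], [-0.9, -0.7], [0.7, 0.4], [0.2, 0.5]]
[ 0.5734 -0.081  -0.7592]
[[-0.2, 0.2], [-0.6, -0.5], [0.1, 0.0], [1.0, -0.1], [-0.1, 0.3]]
[array([[ 68.41158999, 106.60810822],
       [152.94158524,  23.58540533],
       [535.88285814, 182.14167708],
       [454.89181588, 270.45124775]])]
diff spanner-collar [-0.00065281 -0.00178313  0.03559623] spanner-tcp [-0.00156226 -0.00269411]
```

```bash
python3 - <<'E'
from h import *
f0=bot.get_contact_force()
bot.move_l([.5738,-.0800,.120],rotation=down(-.742-np.pi/2),velocity=.08)
r=bot.move_l([.5738,-.0800,.1025],velocity=.03,force_limit=10)
print(r,bot.get_clock(),bot.get_ee_pos(),bot.get_contact_force()-f0,bot.get_ft_torque())
save("p10",(235,170,60,55),None,12)
E
```

```text
True 19.5917 [ 0.57360056 -0.07993907  0.10273069] [0.04524342 0.22297933 8.45601284] [-0.01081855 -0.05147388  0.01834679]
```

View pics/p10_side.png

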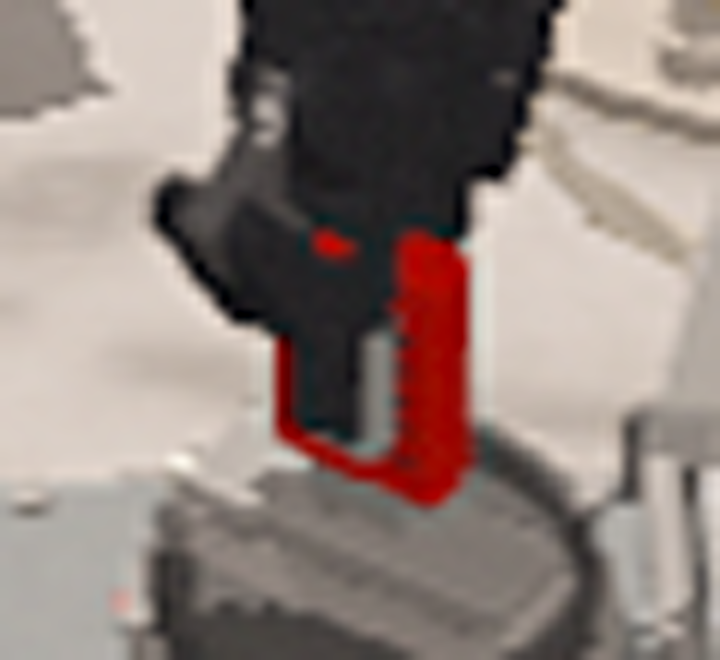

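Seated: the TCP is at 0.1027, with the bar lying on the collar. Next I'll turn it in small steps and monitor the moment.

```bash
python3 - <<'E'
from h import *
y0=-.742-np.pi/2; m0=bot.get_ft_torque(); f0=bot.get_contact_force()
for d in list(np.arange(.15,1.11,.16))+[1.15,1.19,1.22,1.25,1.28]:
    bot.move_to([.5738,-.0800,.1030],down(y0+d))
    m=bot.get_ft_torque(); f=bot.get_contact_force()
    print(round(d,2),round(bot.get_clock(),2),bot.get_ee_pos().round(4),(bot.get_ee_rot()[2]-y0).round(3),m.round(2),f.round(1))
    if abs(m[2]-m0[2])>.9 or np.linalg.norm(f)>35: break
save("p11",(235,170,60,55),(250,160,70,60),10)
E
```

```text
0.15 19.91 [ 0.5739 -0.0796  0.1027] 0.147 [ 0.37 -0.31 -0.  ] [1.  1.5 0.3]
0.31 20.18 [ 0.5739 -0.0797  0.1027] 0.304 [ 0.51 -0.46 -0.08] [ 2.5  2.8 -0.8]
0.47 20.46 [ 0.5739 -0.0798  0.1028] 0.463 [ 0.62 -0.56 -0.05] [ 3.4  3.  -2.4]
0.63 20.73 [ 0.5739 -0.0798  0.1028] 0.624 [ 0.72 -0.69 -0.06] [ 4.   3.2 -1.8]
0.79 21.01 [ 0.5739 -0.0798  0.1029] 0.785 [ 0.79 -0.72 -0.08] [ 3.   2.8 -2.3]
0.95 21.28 [ 0.5738 -0.0799  0.1029] 0.946 [ 0.8  -0.7  -0.04] [ 3.9  4.4 -2.4]
1.15 21.59 [ 0.5737 -0.0799  0.1029] 1.147 [ 0.81 -0.66 -0.04] [ 3.4  3.3 -3.5]
1.19 21.84 [ 0.5736 -0.0798  0.1029] 1.187 [ 0.97 -0.63 -0.07] [ 2.2  4.5 -2.3]
1.22 22.09 [ 0.5736 -0.0797  0.1029] 1.217 [ 0.93 -0.54 -0.06] [ 2.8  3.9 -1.4]
1.25 22.34 [ 0.5736 -0.0797  0.1029] 1.247 [ 0.9  -0.49 -0.09] [ 3.1  3.9 -2.2]
1.28 22.59 [ 0.5736 -0.0797  0.1029] 1.277 [ 0.96 -0.53 -0.1 ] [ 1.9  4.3 -2.3]
```

View pics/p11_side.png

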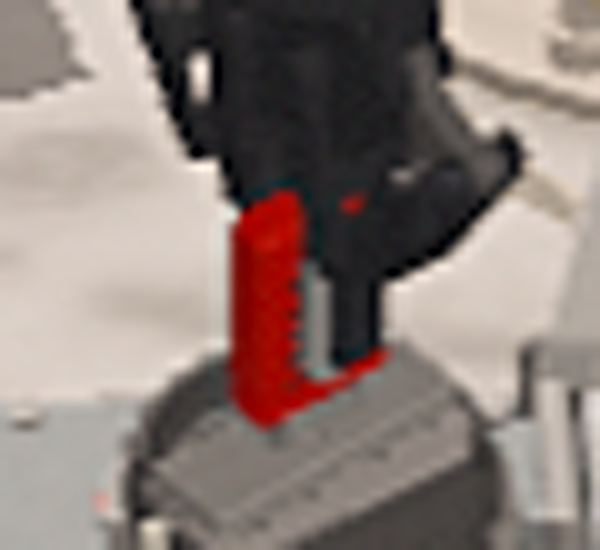

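View pics/p11_top.png

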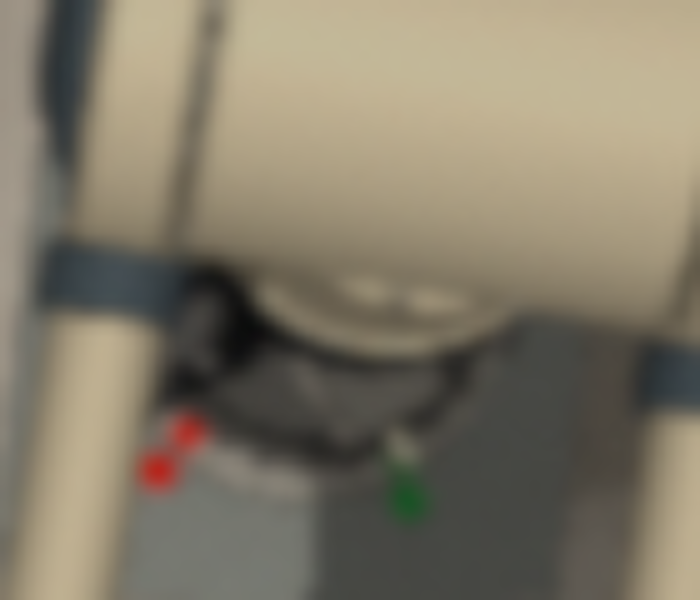

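The white pointer (top crop (400,440)) is at the green mark (407,490), but the moment shows no stop yet. I'll push a little further until it rises.

```bash
python3 - <<'E'
from h import *
y0=-.742-np.pi/2
for d in [1.31,1.34,1.37]:
    bot.move_to([.5738,-.0800,.1030],down(y0+d)); bot.pause(.1)
    m=bot.get_ft_torque(); f=bot.get_contact_force()
    print(round(d,2),round(bot.get_clock(),2),bot.get_ee_pos().round(4),(bot.get_ee_rot()[2]-y0).round(3),m.round(2),f.round(1))
    if m[2]<-.6: break
save("p12",(225,170,70,60),(250,160,70,60),10)
E
```

```text
1.31 23.04 [ 0.5736 -0.0797  0.1029] 1.305 [ 1.08 -0.54 -1.15] [ 3.6  5.6 -2. ]
```

View pics/p12_top.png

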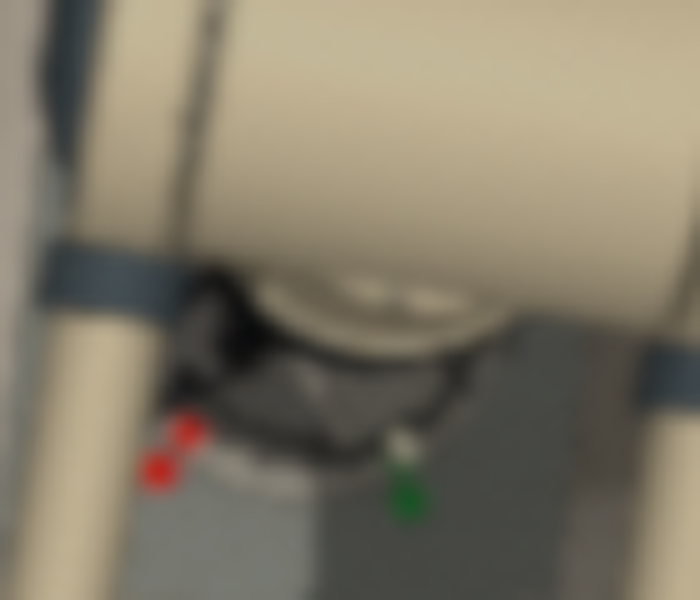

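View pics/p12_side.png

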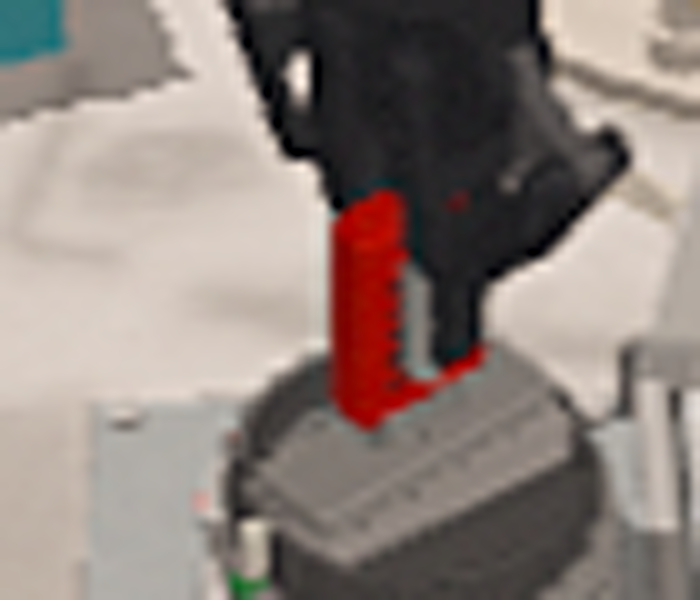

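The stop is reached: the moment is −1.15 N m and the pointer sits on the green mark. I'll unload it, lift out and return the spanner to the pose where it was picked up.

```bash
python3 - <<'E'
from h import *
y0=-.742-np.pi/2
bot.move_to([.5738,-.0800,.1030],down(y0+1.25)); bot.pause(.1)
print(bot.get_ft_torque().round(2),bot.get_contact_force().round(1))
bot.move_l([.5738,-.08,.145],velocity=.06)
save("p13",(215,130,90,90),None,7)
bot.move_l([.5738,-.08,.2],velocity=.15)
bot.move_to([.4893,-.3493,.2],down(-1.2358))
bot.move_l([.4893,-.3493,.11],velocity=.12);bot.pause(.1)
print(bot.get_clock(),bot.get_width()*85,bot.get_ee_pos(),bot.get_ee_rot(),bot.get_contact_force().round(1))
save("p14",(185,220,130,110),None,6)
E
```

```text
[ 0.61  0.11 -0.07] [-0.8  3.9 -1.2]
27.0 15.471728853691278 [ 0.48987036 -0.34972388  0.11156121] [-3.14026739e+00 -2.10529634e-03 -1.23578200e+00] [-1.5  0.5 -2. ]
```

View pics/p13_side.png

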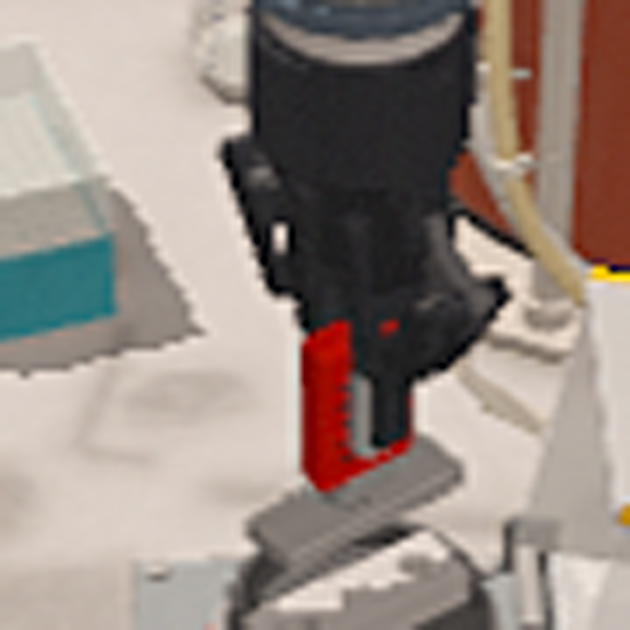

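View pics/p14_side.png

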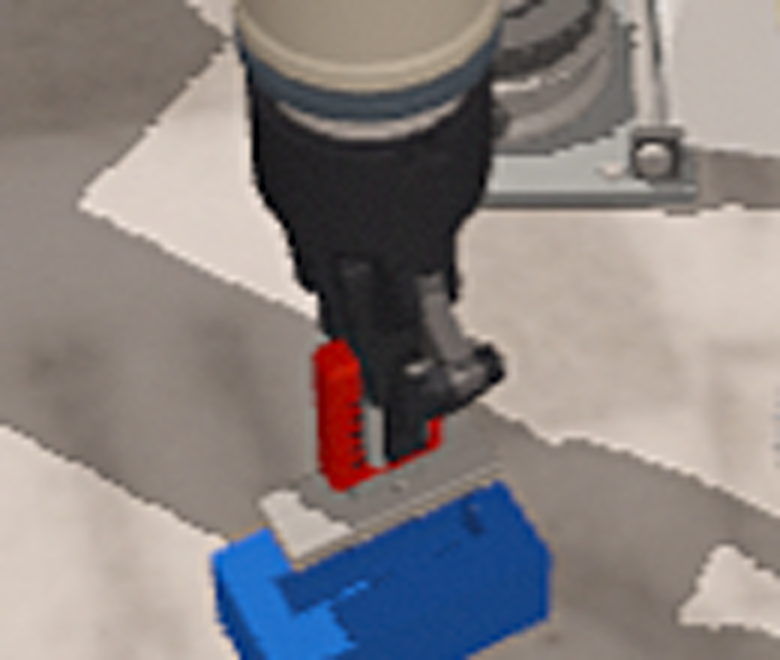

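The spanner came out cleanly and is held above the slot, with the same offset as at pick-up. I'll lower it.

```bash
python3 - <<'E'
from h import *
f0=bot.get_contact_force()
r=bot.move_l([.4893,-.3493,.0765],velocity=.04,force_limit=8)
print(r,bot.get_clock(),bot.get_ee_pos(),(bot.get_contact_force()-f0).round(1),bot.get_ft_torque().round(2))
save("p15",(185,220,130,110),None,6)
E
```

```text
True 27.8 [ 0.48892575 -0.34911735  0.07771079] [ 1.5 -0.1  7.6] [-0.07 -0.13  0.03]
```

View pics/p15_side.png

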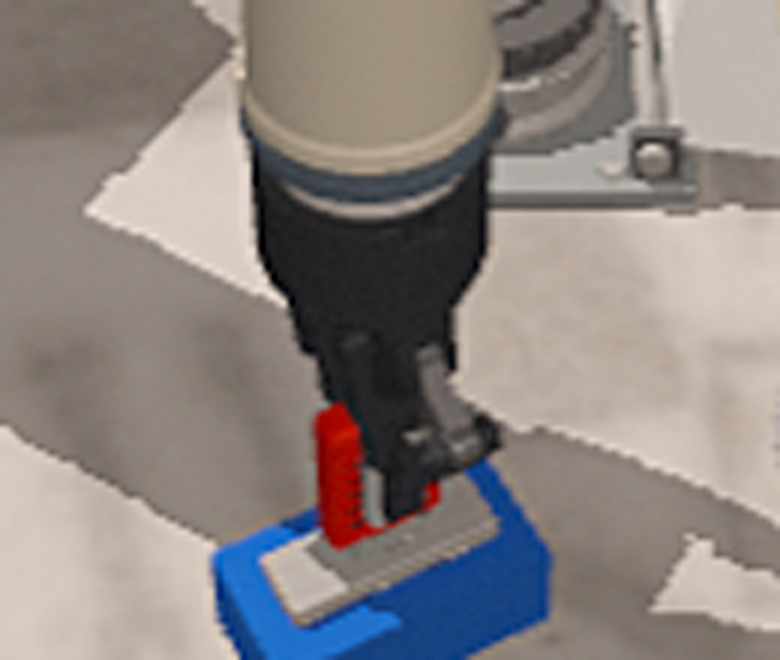

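The bar is flat on the stand at the pick-up height (0.0777). I'll release and retreat straight up.

```bash
python3 - <<'E'
from h import *
bot.move_gripper(.7,20); bot.pause(.1)
bot.move_l([.4893,-.3493,.2],velocity=.12)
bot.move_to([.42,-.22,.3],down(-1.2358)); bot.pause(.2)
print(bot.get_clock(),bot.get_contact_force().round(1))
save("p16",(165,90,200,260),(215,120,200,130),3)
E
python3 - <<'E'
import cv2,numpy as np
a=cv2.imread("pics/p16_side.png")[:600];cv2.imwrite("pics/p16_side.png",cv2.resize(a[:,:],None,fx=1,fy=1))
E
```

```text
30.5667 [0.2 0.5 0.2]
```

```bash
python3 - <<'E'
from h import *
save("p17",(205,270,100,75),None,7)
E
```

```text
(no output)
```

View pics/p17_side.png

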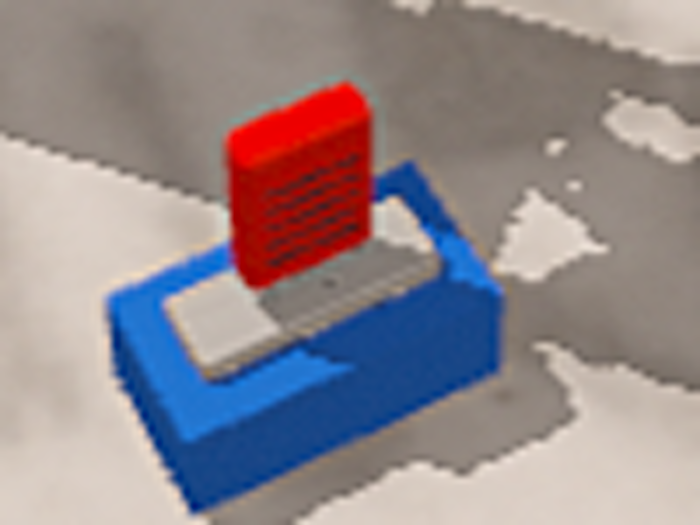

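View pics/p16_top.png

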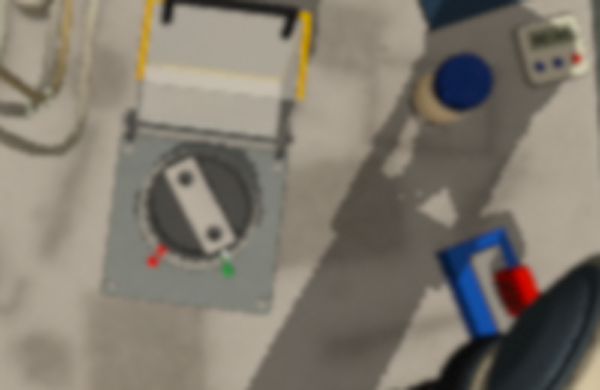

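View pics/p16_side.png

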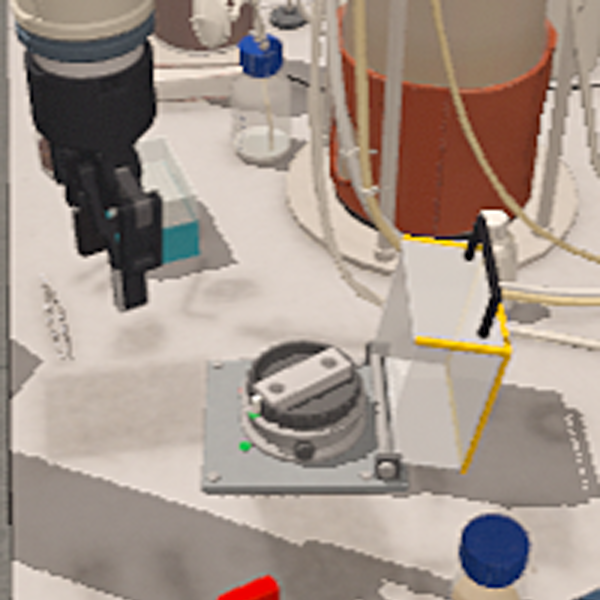

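The spanner is upright in its slot, matching the starting view (grip top at (300,105) in the crop). The guard is open and the pointer is on the green mark. The bottle beside the stand looks unmoved, and the arm is clear.

```bash
python3 -c "
from plant import bot
bot.job_done(); print(bot.get_clock())"
```

```text
the job is handed in; nothing more can be done
the job is handed in; nothing more can be done
```

The job is handed in at about 31 s on the robot's clock, well under the 59 s limit, and no verdict was reported.

**What I did:**
- I swung the guard over by its bar and let go; it fell back and stayed open.
- I took the spanner from its stand and fitted both pins into the collar. The bar lay on the collar face at the expected height.
- I turned the collar counter-clockwise to its stop, where the moment rose to about 1.15 N m. I then unloaded it and lifted the spanner straight out.
- I put the spanner back at the pose it was picked up from.

**Last checks:**
- **Collar and guard:** in the final pictures the white pointer is on the green mark and the guard is open.
- **Spanner:** it stands upright with its bar flat on the stand, looking the same as in the first picture.
- **Robot:** it was clear of everything, with contact force near zero.
- **Loose items:** the tip box and the bottle near the stand looked undisturbed, but I only judged this by eye. The other bottle was not in the final crops; the arm did not work near it after leaving its start pose.

**Disagreement:** the two cameras differed by about 3 mm in x. I used a value between them, which the grip on the guard bar and the pin fit agreed with.

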